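Clamp a mower piston for its wrist-pin check

TASK

Stand the aluminium piston from the parts tray squarely on the clamp's round seat, crown up and fully down over the spigot, and let go of it. Then pump the clamp's trigger against its handle, letting it spring back between strokes, until the rubber pad presses firmly on the piston but not hard enough to crush the skirt; move the jaw by its trigger only. Finish still holding the trigger squeezed with the piston clamped, and leave the other engine parts where they lie.

Things in the scene. Friction and masses are not known exactly. Their poses are not given: they have to be found in the camera images.
- piston: Aluminium piston, 56 mm diameter, 50 mm tall, about 0.2 kg, standing crown up in the wide part of the tray (tray floor 4 mm thick, walls and gate up to 16 mm above the cart). Closed 10 mm crown on top, hollow below: skirt bore 48 mm, wall 4 mm. Origin: centre of its open underside; z up through the crown.
- seat (a point): Centre of the flat shoulder of the round grey seat (64 mm diameter, 30 mm above the cart). A tapered spigot rises 12 mm above it (28 mm diameter at the tip, 41 at the root) and goes inside the skirt; a seated piston's origin lies here within 4 mm. y points to sliding jaw and handle. Fixed jaw on the -y side: face 31 mm from the centre, top 35 mm above the shoulder, so grip the piston across x.
- clamp: The one-hand caulk-style clamp bolted to the cart (steel base plate 84 x 320 x 10 mm). Origin on the cart under the seat's centre; y axis runs from the seat to the handle, x across. A grey housing (46 mm wide, y = 110 to 206 mm, top 74 mm above the cart) carries the upright handle and trigger and guides the toothed rod of the sliding jaw.
- handle_grip (a point): Middle of the outer (+y) face of the upright black handle, 145 mm above the cart. Handle is 18 mm thick along y, 26 mm wide along x, from 74 to 158 mm above the cart. Axes as clamp.
- trigger_grip (a point): Outer (-y) face of the aluminium trigger blade, 50 mm above its pivot, 145 mm above the cart. Blade 10 mm thick, 24 wide along x, top 158 mm up. Trigger plus handle measure 52 mm along y at rest, 36 fully squeezed. The handle is fixed and only the trigger moves: put the gripper's centre about 18 mm to the -y side of handle_grip and open about 80 mm to let the trigger return.
- trigger_blade: The trigger blade itself; origin on its pivot axis, 97 mm above the cart.
- trigger (a joint): Trigger angle, rad: 0 at rest, 0.32 fully squeezed towards the handle (16 mm at the grip point). A light spring returns it (1.5 to 3.5 N at the grip point). A ratchet carries the jaw 45 mm per rad of squeeze, after up to 6 mm worth of idle travel, so a full stroke brings 8 to 14 mm; the jaw stays put when the trigger returns.
- jaw (a joint): Travel of the sliding jaw towards the seat, m. The gap between the pad and a centred piston is 0.042 minus this value; the piston first slides up to 3 mm to the fixed jaw. The jaw starts at 0.002 to 0.020. About 6 N of friction holds it; it is damped (40 N per m/s). A 20 N squeeze at the grip point gives about 9 to 12 N at the pad, and the pad force grows with the squeeze.
- pad_face: Rubber pad on the sliding jaw, 30 mm wide, 28 mm high, facing the seat.
- pad_spring (a joint): How far the rubber pad is pressed back into the jaw by its spring, m: 0 free, 0.008 fully in; 1.5 N per mm, so 0.004 is 6 N. After 0.008 the jaw presses hard. The skirt is crushed by 35 N; a squeeze of 20 to 25 N per stroke stays safely below.
- jaw_head: Grey head of the sliding jaw, 36 mm wide, top 66 mm above the cart, carrying the pad.
- tray: Shallow aluminium tray 180 x 170 mm, walls 14 mm high, with a small swinging gate on its robot side; origin under its centre. A low divider closes off a narrow strip with two pushrods.
- conrod: Forged steel connecting rod lying flat on the cart, about 125 mm long, 14 mm high; leave alone.
- pushrod_a: Polished steel pushrod, 8 mm diameter, 150 mm long, in the tray's narrow strip; leave alone.
- pushrod_b: A second pushrod just like the first, beside it; leave alone.
- dipstick: Black plastic dipstick with a yellow cap, about 170 mm long, on the cart; leave alone.
Not all that is in view belongs to the job. Of the things like the piston, leave any that is brown or orange; of the rest the larger one is meant.

How it is judged:
By the outcome, as a careful person would: the job done as asked, in the order asked, and still so for the second after the job is handed in, while the arm keeps its last pose, push and grip.
It also fails if it takes over 58 s, if anything falls off the work surface, if the arm or the gripper's body presses on something with over 40 N, if the wrist force passes 120 N, or if a joint passes its speed limit or range.

ROBOT

A 7-joint arm with a two-finger parallel gripper is mounted at the origin on the work surface. World frame = base frame: x ahead of the robot, y to its left, z up, the work surface at z = 0. Lengths are in m, angles in rad, forces in N, time in s.
With the tool pointing down it reaches from about 0.4 to 0.75 m from the base axis. Payload 19.5 kg.
Tool frame: the origin (TCP) lies at the very end of the fingers, on their centre line; the grasp point (between the pads) lies 19 mm behind it; z points along the fingers, y is the line along which they close (so a half turn about z gives the same grasp; the last joint's range is limited). The gripper opens to 85 mm and grips with 20 to 120 N. Pads are 22 mm wide; open, the fingers measure 114 mm over their backs; the gripper's body (76 mm by 85 mm) begins 54 mm behind the grasp point. The pads swing forward as they close: fully open they stand 13 mm farther back than shut.
Start: joints at [1.214, 0.707, -0.028, 1.485, 0.022, 0.951, -0.075], TCP at [0.178, -0.547, 0.231] pointing down, gripper open.
Joint ranges: [-2.71, 2.71], [-0.32, 2.16], [-1.57, 1.52], [0, 2.45], [-1.46, 4.6], [0, 2.02], [-2.83, 2.83]. Speed limits (rad/s): [1.89, 1.89, 2.57, 2.57, 3.01, 3.01, 3.01].

INTERFACE

Orientations are given as a unit quaternion [x, y, z, w].
In Python, from cell import bot, cams gives the robot as it stands.
- The arm moves only by the shell command python3 -m jog, which reads ROWS from standard input. ROWS is a JSON object with one list for each field, all of the same length, 1 to 5, a row being the entries at one place: dx, dy, dz (the shift in m), drx, dry, drz (a rotation vector in rad), finger_gap (the finger opening in m); each row shifts and turns the commanded pose from where the row before left it, along the tool's axes as they then stand; what a row does not reach is not made up. A row lasts 1/12 s, in which the tool goes at most 0.0417 m and 0.125 rad, less where a joint would pass 70% of its speed; a pose out of reach is approached as far as the arm can. The fingers move at their own pace and stop on an object; the grip force is fixed at half the most. Time passes only in rows, so rows that do not move let the fingers close. It prints the time, the measured TCP pose, the force, the opening and the grip force at its end. Input that does not fit is refused with a message, and nothing moves.
- bot.get_state(): the state, without advancing time (a new reading comes with each control period).
- cams.camera(name): name is "scene" or "top"; returns (picture, depth): 400x640x3 uint8, red, green, blue; 400x640 float32, m along the optical axis (not along the pixel's ray), 0 where there is no reading.
- cams.get_calibration(name): a dict with "vfov" (degrees; the focal length in pixels is half the picture's height over the tangent of half this angle, whatever the lens; pixels are square), "cx", "cy" (the principal point, pixels), "D" ([k1, k2, p1, p2, k3] as OpenCV has them; the pictures are not rectified), "extrinsics" (4x4, takes a point from world to camera coordinates). Camera axes: x right, y up, looking along -z (the intrinsics and any distortion apply to the point x, -y, -z); pixel columns grow to the right and rows downward; lengths in m; the calibration is good to about 2 mm. A picture is of the moment at which its call begins. get_calibration takes no time and is no camera call.
- bot.sign_off(): hands the job in; it is judged then, once.
The state is a dict: "clock": time; "qpos": joint angles; "joint_velocities": joint speeds; "tau": joint torques, N m; "position": TCP position; "eef_rot": TCP orientation; "contact_force": force on the tool from outside, world axes, zero at the start; "wrist_torque": the same for the moment, N m; "width": finger opening in m; "grasp_force": force on a finger pad.
Only numpy, scipy, OpenCV 4.12 (cv2) and the standard library are available. Lean on these libraries where they do the work, as an engineer would, in place of code of your own. Each camera call takes 0.05 s, during which the arm holds its last target. There are 200 camera calls.

## Working session

There is one attempt and no reset: what is moved stays moved. The work goes in short steps, Python scripts to look and compute and a shell command to move; the robot and the scene stay as the last step left them, time stands still between calls to the robot, and variables do not carry over. Pictures are saved under pics/ and viewed, at most 10 in all, crops included, and the job is handed in when it is done.

```bash
mkdir -p pics; cat > h.py <<'E'
import numpy as np, cv2
from cell import bot, cams
def K(n):
    c=cams.get_calibration(n); f=200/np.tan(np.radians(c["vfov"])/2)
    return np.array([[f,0,c["cx"]],[0,f,c["cy"]],[0,0,1.]]),np.array(c["D"],float),np.array(c["extrinsics"])
def ray(n,u,v):
    k,D,E=K(n); p=cv2.undistortPoints(np.array([[[u,v]]],float),k,D)[0,0]
    R=E[:3,:3];o=-R.T@E[:3,3]
    return o,R.T@np.array([p[0],-p[1],-1.])
def at_z(n,u,v,z):
    o,d=ray(n,u,v); return o+d*(z-o[2])/d[2]
def at_d(n,u,v,dep):
    o,d=ray(n,u,v); return o+d*dep
def shot(n,tag):
    im,d=cams.camera(n); cv2.imwrite(f"pics/{tag}.png",im[:,:,::-1]); np.save(f"pics/{tag}.npy",d); return im,d
E
python3 - <<'E'
from h import *
for n in("top","scene"):
    shot(n,n+"0"); k,D,E=K(n); print(n,k[0,0],D,(-E[:3,:3].T@E[:3,3]).round(3),E[:3,:3].round(2).tolist())
s=bot.get_state(); print({a:np.round(b,3) for a,b in s.items()})
E
```

```text
top 419.45045762746923 [-0.06177885  0.          0.          0.          0.        ] [ 0.464 -0.084  0.946] [[-0.01, -1.0, -0.01], [0.98, -0.01, 0.19], [-0.19, -0.01, 0.98]]
scene 363.4673010115992 [-0.07265497  0.          0.          0.          0.        ] [ 1.173 -0.346  0.786] [[0.42, 0.91, 0.01], [-0.67, 0.3, 0.68], [0.61, -0.3, 0.73]]
{'clock': np.float64(0.1), 'qpos': array([ 1.214,  0.707, -0.028,  1.485,  0.022,  0.951, -0.075]), 'joint_velocities': array([ 0.001, -0.003,  0.001, -0.002,  0.002,  0.001, -0.   ]), 'tau': array([ 0.0000e+00, -8.8430e+01,  1.2370e+00, -2.3646e+01,  1.7000e-02,
        5.0000e-03,  0.0000e+00]), 'position': array([ 0.178, -0.547,  0.231]), 'eef_rot': array([ 0.988,  0.157, -0.   , -0.   ]), 'contact_force': array([0.667, 0.796, 0.666]), 'wrist_torque': array([-0.01 , -0.004, -0.049]), 'grasp_force': np.float64(0.0), 'width': np.float64(0.085)}
```

View pics/top0.png

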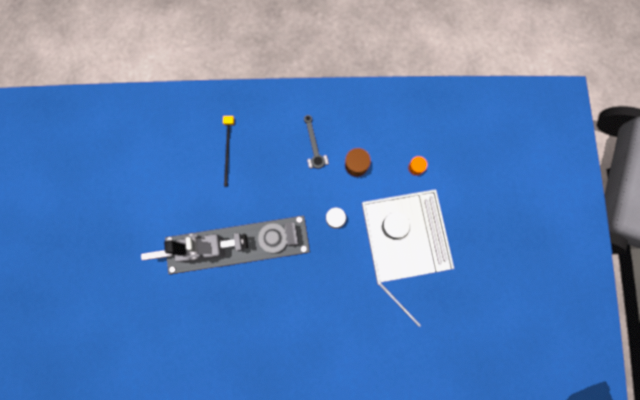

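View pics/scene0.png

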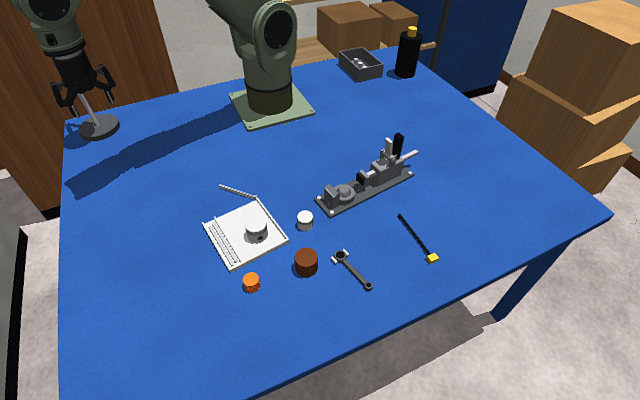

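Top view: the candidates are the white piston in the tray (397,225), a small white one (336,217), brown (357,162) and orange (418,165). The tray one fits, being the larger of the non-brown, non-orange pair and in the tray. The clamp lies from (170,270) to (308,220), with its seat at (272,237) and its handle at about (176,246). I'll confirm the piston in a crop and measure from depth.

```bash
python3 - <<'E'
from h import *
im=cv2.imread("pics/top0.png"); d=np.load("pics/top0.npy")
c=im[175:335,130:460]; cv2.imwrite("pics/topc.png",cv2.resize(c,None,fx=2.4,fy=2.4,interpolation=cv2.INTER_CUBIC))
sc=cv2.imread("pics/scene0.png")[120:280,190:430]; cv2.imwrite("pics/scc.png",cv2.resize(sc,None,fx=3.3,fy=3.3,interpolation=cv2.INTER_CUBIC))
def cloud(n,d,u0,u1,v0,v1):
    k,D,E=K(n); U,V=np.meshgrid(np.arange(u0,u1),np.arange(v0,v1)); p=cv2.undistortPoints(np.stack([U,V],-1).reshape(-1,1,2).astype(float),k,D)[:,0]
    z=d[v0:v1,u0:u1].ravel(); m=z>0
    P=np.c_[p[:,0],-p[:,1],-np.ones(len(p))]*z[:,None]
    return ((P-E[:3,3])@E[:3,:3])[m]
def rep(name,P,lo,hi):
    Q=P[(P[:,2]>lo)&(P[:,2]<hi)]
    if len(Q)<5: print(name,len(Q));return
    (cx,cy),r=cv2.minEnclosingCircle(Q[:,:2].astype(np.float32)); print(name,len(Q),"mean",Q.mean(0).round(4),"circ",round(cx,4),round(cy,4),round(r,4),"rect",cv2.minAreaRect(Q[:,:2].astype(np.float32)))
for n,R in (("top",dict(p=(380,416,205,245),s=(255,292,220,256),c=(160,312,212,276),w=(324,350,206,230))),("scene",dict(p=(242,272,215,246),s=(328,362,180,208),c=(312,420,130,218)))):
    d=np.load(f"pics/{n}0.npy")
    P=cloud(n,d,*R["p"]);rep(n+" piston",P,.046,.062)
    P=cloud(n,d,*R["s"]);rep(n+" spigot",P,.039,.048);rep(n+" shoulder",P,.025,.034)
    P=cloud(n,d,*R["c"]);rep(n+" plate",P,.006,.014);rep(n+" handletop",P,.150,.17);rep(n+" housing",P,.070,.078);rep(n+" jawhead",P,.062,.069)
    if "w" in R: rep("small",cloud(n,d,*R["w"]),.02,.06)
E
```

```text
top piston 516 mean [ 0.5759 -0.2418  0.0531] circ 0.5762 -0.2429 0.0277 rect ((0.5766583681106567, -0.24239769577980042), (0.053605224937200546, 0.05371125414967537), 25.350990295410156)
top spigot 149 mean [0.5532 0.0256 0.0416] circ 0.5464 0.0129 0.0303 rect ((0.551838219165802, 0.012815367430448532), (0.05720200762152672, 0.030530279502272606), 88.67658233642578)
top shoulder 418 mean [0.5525 0.0262 0.0297] circ 0.5508 0.0227 0.036 rect ((0.5528896450996399, 0.026827692985534668), (0.06321214139461517, 0.06115054339170456), 15.472941398620605)
top plate 2649 mean [0.5378 0.0968 0.0096] circ 0.5427 0.11 0.1642 rect ((0.5416967272758484, 0.11024276912212372), (0.08495335280895233, 0.3205248713493347), 7.950230121612549)
top handletop 210 mean [0.5294 0.1955 0.1564] circ 0.5302 0.1933 0.0291 rect ((0.5304709076881409, 0.19347020983695984), (0.025898179039359093, 0.05576023459434509), 8.198244094848633)
top housing 539 mean [0.5317 0.1697 0.0736] circ 0.5303 0.1825 0.05 rect ((0.5321429967880249, 0.18245342373847961), (0.046259909868240356, 0.09346876293420792), 8.668957710266113)
to
[... 954 characters left out ...]
 0.0088] circ 0.5425 0.1084 0.1641 rect ((0.5984548926353455, 0.10580552369356155), (0.32765331864356995, 0.18572378158569336), 87.36935424804688)
scene handletop 79 mean [0.5333 0.1931 0.1552] circ 0.5326 0.1924 0.0282 rect ((0.5319520831108093, 0.19166876375675201), (0.024389926344156265, 0.054568056017160416), 7.485002517700195)
scene housing 210 mean [0.5377 0.1671 0.0728] circ 0.535 0.1793 0.05 rect ((0.5324088335037231, 0.17932571470737457), (0.049337729811668396, 0.09261692315340042), 10.025138854980469)
scene jawhead 146 mean [0.5522 0.1038 0.0648] circ 0.5451 0.1029 0.1241 rect ((0.5454716086387634, 0.1029055118560791), (0.047005098313093185, 0.2444828748703003), 7.9921135902404785)
```

View pics/topc.png

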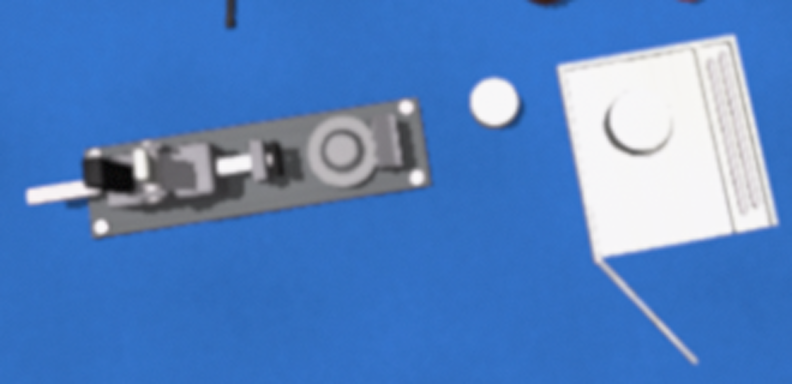

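View pics/scc.png

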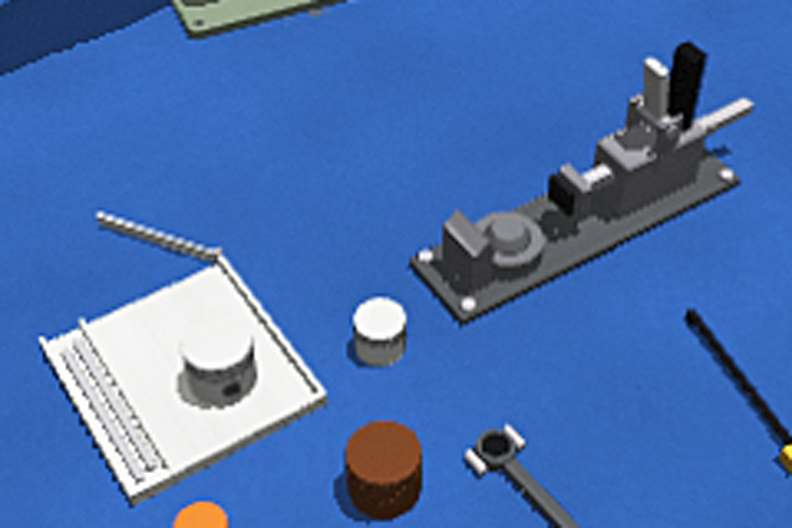

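The crop shows the large white piston at crop (640,120) in the tray. It measures 56 mm, against 41 mm for the small white one, so it is the right one. Next I'll refine the seat and handle points and check the round thing under the hand in the scene view.

```bash
cat >> h.py <<'E'
def proj(n,p):
    k,D,E=K(n); q=E[:3,:3]@np.array(p)+E[:3,3]; q=q*[1,-1,-1]
    return cv2.projectPoints(q.reshape(1,1,3),np.zeros(3),np.zeros(3),k,D)[0].ravel().round(1)
def tool(target,yaw_y=None):
    "delta to target in tool axes; rz to put tool y at azimuth yaw_y deg"
    from scipy.spatial.transform import Rotation as R
    s=bot.get_state(); r=R.from_quat(s["eef_rot"]); 
    print("pos",np.round(s["position"],4),"delta",r.inv().apply(np.array(target)-s["position"]).round(4))
    if yaw_y is not None:
        a=r.apply([0,1,0]); e=(yaw_y-np.degrees(np.arctan2(a[1],a[0]))+180)%360-180; print("rz",round(-np.radians(e),3), "tilt z",r.apply([0,0,1]).round(3))
E
python3 - <<'E'
from h import *
d=np.load("pics/scene0.npy")
for u,v in((98,125),(85,128),(110,122),(88,105),(92,112),(75,85)): print((u,v),at_d("scene",u,v,d[v,u]).round(3))
print("spig top",at_z("top",272.5,237.5,.042).round(4),"scene",at_z("scene",190+511/3.3,120+229/3.3,.042).round(4))
S=np.array([.5533,.0263]); X=np.array([.990,.139]);Y=np.array([-.139,.990])
im=cv2.imread("pics/top0.png")
# seat circle: dark-annulus boundary via hough on upscaled crop
for n in("top","scene"): print(n,"seat",proj(n,[*S,.042]),"piston",proj(n,[.5765,-.2435,.054]))
d=np.load("pics/top0.npy"); k,D,E=K("top")
U,V=np.meshgrid(np.arange(150,312),np.arange(212,276)); P=np.array([at_d("top",u,v,d[v,u]) for u,v in zip(U.ravel(),V.ravel())])
c=np.c_[(P[:,:2]-S)@X,(P[:,:2]-S)@Y,P[:,2]]
def r(n,m): q=c[m]; print(n,len(q),q.min(0).round(4),q.max(0).round(4),q.mean(0).round(4))
r("handle",(c[:,2]>.15)); r("spig",(c[:,2]>.0405)&(c[:,2]<.046)&(np.hypot(c[:,0],c[:,1])<.025))
r("seat",(c[:,2]>.027)&(c[:,2]<.033)&(np.hypot(c[:,0],c[:,1])<.038))
r("jaw",(c[:,2]>.0635)&(c[:,2]<.068)&(c[:,1]>.03)&(c[:,1]<.12)&(abs(c[:,0])<.03));r("fixjaw",(c[:,2]>.0625)&(c[:,2]<.068)&(c[:,1]<-.02)); r("housing",(c[:,2]>.072)&(c[:,2]<.078)&(c[:,1]<.2))
tool([.5765,-.2435,.14],8)
E
```

```text
(98, 125) [-0.111 -0.619  0.021]
(85, 128) [-0.122 -0.666  0.016]
(110, 122) [-0.115 -0.578  0.018]
(88, 105) [-0.129 -0.623  0.096]
(92, 112) [-0.122 -0.62   0.07 ]
(75, 85) [ 0.199 -0.56   0.331]
spig top [0.5529 0.0246 0.042 ] scene [0.5589 0.0274 0.042 ]
top seat [271.7 237.3] piston [397.1 224.1]
scene seat [343.6 188.2] piston [255.  222.2]Traceback (most recent call last):
  File "<stdin>", line 10, in <module>
  File "h.py", line 13, in at_d
    o,d=ray(n,u,v); return o+d*dep
        ~~~^^^^^^^
  File "h.py", line 7, in ray
    k,D,E=K(n); p=cv2.undistortPoints(np.array([[[u,v]]],float),k,D)[0,0]
          ~^^^
  File "h.py", line 4, in K
    c=cams.get_calibration(n); f=200/np.tan(np.radians(c["vfov"])/2)
ValueError: time passes only in moves, steps and waits
```

The disc is well away at x=-0.11, so the path is clear. I'll move above the tray.

```bash
for i in 1 2 3; do :; done
echo '{"dx": [0.0315,0.0315,0.0315,0.0315,0.0315],"dy": [-0.011,-0.011,-0.011,-0.011,-0.011],"dz": [0,0,0,0,0],"drx": [0,0,0,0,0],"dry": [0,0,0,0,0],"drz": [0,0,0,0,0],"finger_gap": [0.085,0.085,0.085,0.085,0.085]}' | python3 -m jog
echo '{"dx": [0.0315,0.0315,0.0315,0.0315,0.0315],"dy": [-0.011,-0.011,-0.011,-0.011,-0.011],"dz": [0,0,0,0,0],"drx": [0,0,0,0,0],"dry": [0,0,0,0,0],"drz": [0,0,0,0,0],"finger_gap": [0.085,0.085,0.085,0.085,0.085]}' | python3 -m jog
echo '{"dx": [0.0315,0.0315,0.0315,0.0315,0.0315],"dy": [-0.011,-0.011,-0.011,-0.011,-0.011],"dz": [0,0,0,0,0],"drx": [0,0,0,0,0],"dry": [0,0,0,0,0],"drz": [0,0,0,0,0],"finger_gap": [0.085,0.085,0.085,0.085,0.085]}' | python3 -m jog
echo '{"dx": [0,0,0,0,0],"dy": [0,0,0,0,0],"dz": [0,0,0,0,0],"drx": [0,0,0,0,0],"dry": [0,0,0,0,0],"drz": [-0.12,-0.12,-0.12,-0.12,-0.12],"finger_gap": [0.085,0.085,0.085,0.085,0.085]}' | python3 -m jog
echo '{"dx": [0,0,0,0,0],"dy": [0,0,0,0,0],"dz": [0,0,0,0,0],"drx": [0,0,0,0,0],"dry": [0,0,0,0,0],"drz": [-0.12,-0.12,-0.12,-0.12,-0.12],"finger_gap": [0.085,0.085,0.085,0.085,0.085]}' | python3 -m jog
python3 - <<'E'
from h import *
tool([.5765,-.2435,.10],8)
k,D,E=K("top"); d=np.load("pics/top0.npy")
S=np.array([.5533,.0263]); X=np.array([.990,.139]);Y=np.array([-.139,.990])
U,V=np.meshgrid(np.arange(150,312),np.arange(212,276)); p=cv2.undistortPoints(np.stack([U,V],-1).reshape(-1,1,2).astype(float),k,D)[:,0]
P=np.c_[p[:,0],-p[:,1],-np.ones(len(p))]*d[212:276,150:312].ravel()[:,None]; P=(P-E[:3,3])@E[:3,:3]
c=np.c_[(P[:,:2]-S)@X,(P[:,:2]-S)@Y,P[:,2]]
def r(n,m): q=c[m]; print(n,len(q),q.min(0).round(4),q.max(0).round(4),q.mean(0).round(4))
h=np.hypot(c[:,0],c[:,1])
r("handle",(c[:,2]>.15)); r("spig",(c[:,2]>.0405)&(c[:,2]<.046)&(h<.025)); r("seat",(c[:,2]>.027)&(c[:,2]<.033)&(h<.038))
r("jaw",(c[:,2]>.0635)&(c[:,2]<.068)&(c[:,1]>.03)&(c[:,1]<.09)&(abs(c[:,0])<.03));r("fixjaw",(c[:,2]>.0625)&(c[:,2]<.068)&(c[:,1]<-.02)); r("housing",(c[:,2]>.072)&(c[:,2]<.078)&(c[:,1]<.2))
E
```

```text
clock: 0.52
position: [0.3118, -0.4444, 0.2311]
eef_rot: [0.988, 0.157, -0.0, -0.0]
contact_force: [0.7, -0.1, -0.2]
width: 0.0848
grasp_force: 0.0
clock: 0.93
position: [0.4446, -0.3433, 0.2311]
eef_rot: [0.988, 0.157, -0.0, -0.0]
contact_force: [-0.4, -0.6, -0.0]
width: 0.0848
grasp_force: 0.0
clock: 1.35
position: [0.5773, -0.2422, 0.2311]
eef_rot: [0.988, 0.157, -0.0, -0.0]
contact_force: [0.5, -0.3, -1.0]
width: 0.0851
grasp_force: 0.0
clock: 1.77
position: [0.5761, -0.2434, 0.231]
eef_rot: [0.896, 0.444, -0.0, -0.0]
contact_force: [0.5, 0.5, -0.4]
width: 0.0851
grasp_force: 0.0
clock: 2.18
position: [0.5761, -0.2436, 0.231]
eef_rot: [0.725, 0.689, -0.0, -0.0]
contact_force: [1.3, 0.1, 0.6]
width: 0.0851
grasp_force: 0.0
pos [ 0.5761 -0.2436  0.231 ] delta [1.00e-04 5.00e-04 1.31e-01]
rz -0.19 tilt z [-0.001  0.    -1.   ]
handle 248 [-0.1042 -0.0964  0.1501] [0.0135 0.1965 0.946 ] [-0.0161  0.1299  0.2774]
spig 114 [-0.0141 -0.014   0.0405] [0.0145 0.0144 0.0454] [0.0003 0.0001 0.042 ]
seat 377 [-0.0317 -0.0293  0.027 ] [0.0313 0.0306 0.033 ] [-0.0006  0.0008  0.0298]
jaw 111 [-0.0185  0.0536  0.0635] [0.0172 0.0775 0.0679] [-0.0005  0.0671  0.0654]
fixjaw 67 [-0.0226 -0.0441  0.0626] [ 0.0224 -0.0354  0.0678] [-0.0001 -0.0394  0.0646]
housing 433 [-0.0224  0.1107  0.072 ] [0.0228 0.1999 0.0777] [-0.0009  0.1441  0.0741]
```

Seat and clamp axes check out: spigot residual 0.3 mm, and the jaw, fixed jaw and housing sit where specified. Descending to grasp.

```bash
echo '{"dx": [0,0,0,0,0],"dy": [0,0,0,0,0],"dz": [0.02,0.04,0.04,0.03,0.02],"drx": [0,0,0,0,0],"dry": [0,0,0,0,0],"drz": [-0.095,-0.095,0,0,0],"finger_gap": [0.085,0.085,0.085,0.085,0.085]}' | python3 -m jog
echo '{"dx": [0,0,0,0,0],"dy": [0,0,0,0,0],"dz": [0.02,0.02,0.019,0,0],"drx": [0,0,0,0,0],"dry": [0,0,0,0,0],"drz": [0,0,0,0,0],"finger_gap": [0.085,0.085,0.085,0.085,0.085]}' | python3 -m jog
python3 - <<'E'
from h import *
tool([.5765,-.2435,.022],8); shot("top","t1")
im=cv2.imread("pics/t1.png")[165:325,300:480]; cv2.imwrite("pics/t1c.png",cv2.resize(im,None,fx=3.3,fy=3.3))
E
```

```text
clock: 2.6
position: [0.5749, -0.2431, 0.0779]
eef_rot: [0.658, 0.753, -0.001, -0.002]
contact_force: [0.2, 0.2, 0.1]
width: 0.085
grasp_force: 0.0
clock: 3.02
position: [0.5759, -0.2433, 0.022]
eef_rot: [0.658, 0.753, -0.0, -0.001]
contact_force: [-0.8, -0.3, 2.0]
width: 0.0848
grasp_force: 0.0
pos [ 0.5759 -0.2433  0.022 ] delta [-0.0003  0.0006 -0.    ]
rz -0.006 tilt z [-0.001  0.001 -1.   ]
```

View pics/t1c.png

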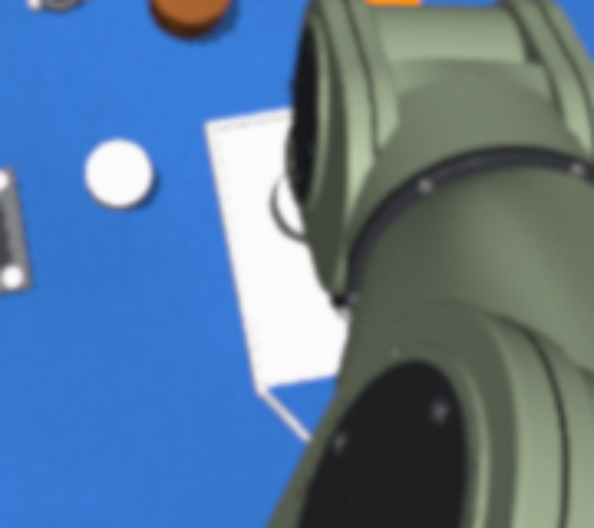

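The arm hides the grasp from above, but the piston's left edge at crop (285,205) has not moved and there is no contact force. Closing.

```bash
echo '{"dx": [0,0,0,0,0],"dy": [0,0,0,0,0],"dz": [0,0,0,0,0],"drx": [0,0,0,0,0],"dry": [0,0,0,0,0],"drz": [0,0,0,0,0],"finger_gap": [0.06,0.05,0.04,0.04,0.04]}' | python3 -m jog
echo '{"dx": [0,0,0,0,0],"dy": [0,0,0,0,0],"dz": [0,0,0,0,0],"drx": [0,0,0,0,0],"dry": [0,0,0,0,0],"drz": [0,0,0,0,0],"finger_gap": [0.04,0.04,0.04,0.04,0.04]}' | python3 -m jog
```

```text
clock: 3.48
position: [0.5768, -0.2438, 0.0237]
eef_rot: [0.658, 0.753, 0.0, 0.001]
contact_force: [-2.9, 1.4, 13.1]
width: 0.0545
grasp_force: 61.3
clock: 3.9
position: [0.5768, -0.2437, 0.0237]
eef_rot: [0.658, 0.753, 0.0, 0.001]
contact_force: [-1.6, 1.0, 13.5]
width: 0.0542
grasp_force: 61.3
```

```bash
echo '{"dx": [0,0,0,0,0],"dy": [0,0,0,0,0],"dz": [-0.01,-0.02,-0.03,-0.035,-0.03],"drx": [0,0,0,0,0],"dry": [0,0,0,0,0],"drz": [0,0,0,0,0],"finger_gap": [0.04,0.04,0.04,0.04,0.04]}' | python3 -m jog
echo '{"dx": [0.02,0.028,0.028,0.028,0.028],"dy": [0.001,0.001,0.001,0.001,0.001],"dz": [0,0,0,0,0],"drx": [0,0,0,0,0],"dry": [0,0,0,0,0],"drz": [0,0,0,0,0],"finger_gap": [0.04,0.04,0.04,0.04,0.04]}' | python3 -m jog
echo '{"dx": [0.028,0.028,0.028,0.028,0.028],"dy": [0.001,0.001,0.001,0.001,0.001],"dz": [0,0,0,0,0],"drx": [0,0,0,0,0],"dry": [0,0,0,0,0],"drz": [0,0,0,0,0],"finger_gap": [0.04,0.04,0.04,0.04,0.04]}' | python3 -m jog
echo '{"dx": [0,0],"dy": [0,0],"dz": [0,0],"drx": [0,0],"dry": [0,0],"drz": [0,0],"finger_gap": [0.04,0.04]}' | python3 -m jog
python3 - <<'E'
from h import *
tool([.5533,.0263,.0497],8); shot("scene","s1")
im=cv2.imread("pics/s1.png")[60:230,260:440]; cv2.imwrite("pics/s1c.png",cv2.resize(im,None,fx=3.3,fy=3.3))
E
```

```text
clock: 4.32
position: [0.5761, -0.2435, 0.1501]
eef_rot: [0.658, 0.753, 0.0, 0.0]
contact_force: [0.5, -0.3, -2.3]
width: 0.0546
grasp_force: 64.0
clock: 4.73
position: [0.5632, -0.1109, 0.1482]
eef_rot: [0.658, 0.753, 0.0, 0.0]
contact_force: [0.2, -0.2, -2.8]
width: 0.0543
grasp_force: 64.2
clock: 5.15
position: [0.5494, 0.0286, 0.1482]
eef_rot: [0.658, 0.753, 0.0, 0.0]
contact_force: [0.7, 0.4, -3.4]
width: 0.0546
grasp_force: 64.2
clock: 5.32
position: [0.5497, 0.0288, 0.1481]
eef_rot: [0.657, 0.754, 0.0, 0.0]
contact_force: [-0.2, -0.1, -2.2]
width: 0.0544
grasp_force: 64.1
pos [0.5497 0.0288 0.1481] delta [-0.003   0.0032  0.0984]
rz -0.003 tilt z [ 0.001  0.    -1.   ]
```

View pics/s1c.png

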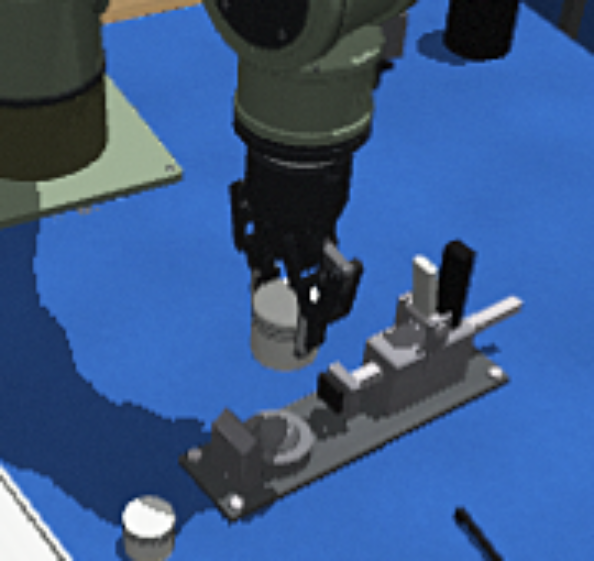

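The piston is held upright at crop (283,320), above the seat at (280,440). Lowering it with the small correction.

```bash
echo '{"dx": [-0.003,0,0,0,0],"dy": [0.0032,0,0,0,0],"dz": [0.01,0.025,0.025,0.01,0],"drx": [0,0,0,0,0],"dry": [0,0,0,0,0],"drz": [0,0,0,0,0],"finger_gap": [0.04,0.04,0.04,0.04,0.04]}' | python3 -m jog
echo '{"dx": [0,0,0,0],"dy": [0,0,0,0],"dz": [0.006,0.006,0.006,0],"drx": [0,0,0,0],"dry": [0,0,0,0],"drz": [0,0,0,0],"finger_gap": [0.04,0.04,0.04,0.04]}' | python3 -m jog
echo '{"dx": [0,0,0],"dy": [0,0,0],"dz": [0.004,0.003,0],"drx": [0,0,0],"dry": [0,0,0],"drz": [0,0,0],"finger_gap": [0.04,0.04,0.04]}' | python3 -m jog
```

```text
clock: 5.78
position: [0.5525, 0.0238, 0.0752]
eef_rot: [0.659, 0.753, -0.001, -0.001]
contact_force: [0.1, 0.6, -2.6]
width: 0.0543
grasp_force: 64.2
clock: 6.12
position: [0.5532, 0.0247, 0.0587]
eef_rot: [0.658, 0.753, -0.0, -0.0]
contact_force: [0.5, -0.4, -2.2]
width: 0.0544
grasp_force: 64.2
clock: 6.37
position: [0.5532, 0.0248, 0.0519]
eef_rot: [0.658, 0.753, -0.0, -0.0]
contact_force: [-1.1, 0.1, -3.3]
width: 0.0547
grasp_force: 64.2
```

```bash
echo '{"dx": [0.001,0,0],"dy": [0,0,0],"dz": [0.001,0.001,0],"drx": [0,0,0],"dry": [0,0,0],"drz": [0,0,0],"finger_gap": [0.04,0.04,0.04]}' | python3 -m jog
echo '{"dx": [0,0],"dy": [0,0],"dz": [0.001,0],"drx": [0,0],"dry": [0,0],"drz": [0,0],"finger_gap": [0.04,0.04]}' | python3 -m jog
echo '{"dx": [0,0],"dy": [0,0],"dz": [0.001,0],"drx": [0,0],"dry": [0,0],"drz": [0,0],"finger_gap": [0.04,0.04]}' | python3 -m jog
```

```text
clock: 6.62
position: [0.5532, 0.0259, 0.0503]
eef_rot: [0.658, 0.753, 0.0, -0.0]
contact_force: [-0.0, -0.9, -2.3]
width: 0.0545
grasp_force: 64.2
clock: 6.78
position: [0.5533, 0.0259, 0.0498]
eef_rot: [0.658, 0.753, 0.0, 0.0]
contact_force: [-2.4, 0.4, 5.1]
width: 0.0546
grasp_force: 65.2
clock: 6.95
position: [0.5533, 0.0259, 0.0496]
eef_rot: [0.658, 0.753, 0.0, 0.0]
contact_force: [-7.4, 0.6, 26.7]
width: 0.0549
grasp_force: 67.3
```

Contact came at TCP z 0.0497, exactly where a seated piston should meet the shoulder. I'll relax slightly and open.

```bash
echo '{"dx": [0,0,0,0,0],"dy": [0,0,0,0,0],"dz": [-0.001,0,0,0,0],"drx": [0,0,0,0,0],"dry": [0,0,0,0,0],"drz": [0,0,0,0,0],"finger_gap": [0.06,0.07,0.085,0.085,0.085]}' | python3 -m jog
echo '{"dx": [0,0,0,0,0],"dy": [0,0,0,0,0],"dz": [-0.02,-0.035,-0.04,-0.04,-0.035],"drx": [0,0,0,0,0],"dry": [0,0,0,0,0],"drz": [0,0,0,0,0],"finger_gap": [0.085,0.085,0.085,0.085,0.085]}' | python3 -m jog
echo '{"dx": [-0.04,-0.04,-0.04],"dy": [0,0,0],"dz": [0,0,0],"drx": [0,0,0],"dry": [0,0,0],"drz": [0,0,0],"finger_gap": [0.085,0.085,0.085]}' | python3 -m jog
python3 - <<'E'
from h import *
k,D,E=K("top")
for n in("top","scene"):
    im,d=shot(n,n+"2"); k,D,E=K(n)
    u0,v0=proj(n,[.5533,.0263,.08]).astype(int)
    U,V=np.meshgrid(np.arange(u0-25,u0+26),np.arange(v0-25,v0+26)); p=cv2.undistortPoints(np.stack([U,V],-1).reshape(-1,1,2).astype(float),k,D)[:,0]
    P=np.c_[p[:,0],-p[:,1],-np.ones(len(p))]*d[v0-25:v0+26,u0-25:u0+26].ravel()[:,None]; P=(P-E[:3,3])@E[:3,:3]
    Q=P[(P[:,2]>.071)&(P[:,2]<.095)&(np.hypot(P[:,0]-.5533,P[:,1]-.0263)<.04)]
    if len(Q)>9:
        c,r=cv2.minEnclosingCircle(Q[:,:2].astype(np.float32)); A=np.c_[Q[:,:2]-Q[:,:2].mean(0),np.ones(len(Q))]; print(n,len(Q),np.round(c,4),round(r,4),Q[:,2].min().round(4),Q[:,2].max().round(4),np.linalg.lstsq(A,Q[:,2],rcond=None)[0].round(4))
im=cv2.imread("pics/scene2.png")[110:230,300:440]; cv2.imwrite("pics/s2c.png",cv2.resize(im,None,fx=4,fy=4,interpolation=cv2.INTER_CUBIC))
E
```

```text
clock: 7.37
position: [0.5532, 0.0258, 0.0492]
eef_rot: [0.658, 0.753, -0.0, -0.0]
contact_force: [0.1, 0.6, -0.3]
width: 0.0852
grasp_force: 0.0
clock: 7.78
position: [0.5531, 0.0259, 0.2218]
eef_rot: [0.658, 0.753, 0.0, 0.0]
contact_force: [0.3, -0.3, -1.0]
width: 0.0845
grasp_force: 0.0
clock: 8.03
position: [0.5694, -0.0946, 0.2199]
eef_rot: [0.658, 0.753, 0.0, 0.0]
contact_force: [1.1, -1.2, 0.1]
width: 0.0853
grasp_force: 0.0
top 535 [0.5526 0.026 ] 0.0279 0.0724 0.0837 [0.0092 0.0067 0.0794]
scene 260 [0.5563 0.0251] 0.029 0.0711 0.0821 [-0.0369  0.015   0.0779]
```

View pics/s2c.png

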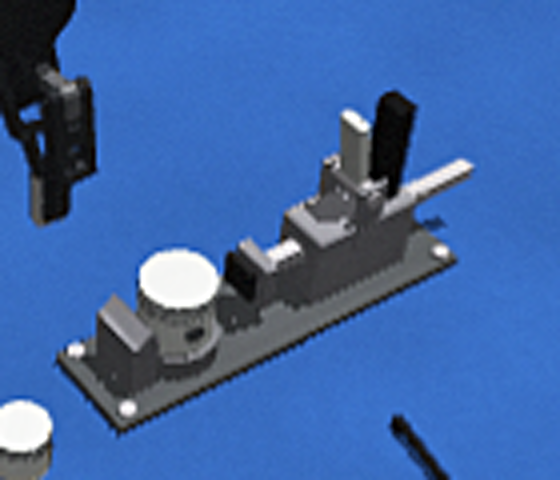

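The piston sits square on the seat: crown height 0.0794 m against 0.080 expected, level and centred. Now over to the trigger.

```bash
echo '{"dx": [0.0374,0.0374,0.0374,0.0374],"dy": [0,0,0,0],"dz": [0,0,0,0],"drx": [0,0,0,0],"dry": [0,0,0,0],"drz": [0,0,0,0],"finger_gap": [0.085,0.085,0.085,0.085]}' | python3 -m jog | head -2
echo '{"dx": [0.0374,0.0374,0.0374,0.0374],"dy": [0,0,0,0],"dz": [0,0,0,0],"drx": [0,0,0,0],"dry": [0,0,0,0],"drz": [0,0,0,0],"finger_gap": [0.085,0.085,0.085,0.085]}' | python3 -m jog | head -2
echo '{"dx": [0,0,0,0,0],"dy": [0,0,0,0,0],"dz": [0,0,0,0,0],"drx": [0,0,0,0,0],"dry": [0,0,0,0,0],"drz": [-0.121,-0.121,-0.121,-0.121,-0.121],"finger_gap": [0.085,0.085,0.085,0.085,0.085]}' | python3 -m jog | head -2
echo '{"dx": [0,0,0,0,0],"dy": [0,0,0,0,0],"dz": [0,0,0,0,0],"drx": [0,0,0,0,0],"dry": [0,0,0,0,0],"drz": [-0.121,-0.121,-0.121,-0.121,-0.121],"finger_gap": [0.085,0.085,0.085,0.085,0.085]}' | python3 -m jog | head -2
echo '{"dx": [0,0,0,0],"dy": [0,0,0,0],"dz": [0,0,0,0],"drx": [0,0,0,0],"dry": [0,0,0,0],"drz": [-0.121,-0.121,-0.121,0],"finger_gap": [0.085,0.085,0.085,0.085]}' | python3 -m jog | head -2
python3 - <<'E'
from h import *
tool([.5287,.2015,.124],98); print(bot.get_state()["qpos"].round(2))
# handle/trigger profile from the pre-approach scene depth, in clamp axes
S=np.array([.5533,.0263]); X=np.array([.990,.139]);Y=np.array([-.139,.990])
for n,(u0,u1,v0,v1) in dict(top=(150,220,225,265),scene=(370,420,125,165)).items():
    d=np.load(f"pics/{n}0.npy")[v0:v1,u0:u1]; k,D,E=K(n)
    U,V=np.meshgrid(np.arange(u0,u1),np.arange(v0,v1)); p=cv2.undistortPoints(np.stack([U,V],-1).reshape(-1,1,2).astype(float),k,D)[:,0]
    P=np.c_[p[:,0],-p[:,1],-np.ones(len(p))]*d.ravel()[:,None]; P=(P-E[:3,3])@E[:3,:3]
    c=np.c_[(P[:,:2]-S)@X,(P[:,:2]-S)@Y,P[:,2]]; c=c[(c[:,2]>.152)&(c[:,2]<.165)]
    print(n,np.sort(c[:,1])[[0,3,-4,-1]].round(4),c[:,0].min().round(4),c[:,0].max().round(4),np.histogram(c[:,1],np.arange(.135,.205,.005))[0])
E
```

```text
clock: 8.47
position: [0.5487, 0.0567, 0.2192]
clock: 8.8
position: [0.5287, 0.2052, 0.2193]
clock: 9.22
position: [0.5292, 0.2035, 0.2192]
clock: 9.63
position: [0.5293, 0.2033, 0.2192]
clock: 9.97
position: [0.5293, 0.2032, 0.219]
pos [0.5293 0.2032 0.219 ] delta [ 0.0008 -0.0016  0.095 ]
rz 0.002 tilt z [-0.001  0.    -1.   ]
[-0.08  0.78 -0.71  1.52  0.56  1.05  0.79]
top [0.1408 0.1408 0.1936 0.1944] -0.0123 0.0135 [ 0 34 33  2  0  0  0  0 34 33 35 27  0]
scene [0.1394 0.1405 0.1908 0.1939] -0.0106 0.0142 [ 2 15 10  1  0  0  0  1 14 12 10  5  0]
```

```bash
echo '{"dx": [0.001,0,0,0,0],"dy": [-0.0035,0,0,0,0],"dz": [0.015,0.025,0.025,0.02,0.01],"drx": [0,0,0,0,0],"dry": [0,0,0,0,0],"drz": [0,0,0,0,0],"finger_gap": [0.085,0.085,0.085,0.085,0.085]}' | python3 -m jog
echo '{"dx": [0,0,0],"dy": [0,0,0],"dz": [0,0,0],"drx": [0,0,0],"dry": [0,0,0],"drz": [0,0,0],"finger_gap": [0.07,0.06,0.06]}' | python3 -m jog
python3 - <<'E'
from h import *
tool([.529,.1996,.124],98); shot("scene","s3"); shot("top","t3")
im=cv2.imread("pics/s3.png")[60:220,300:460]; cv2.imwrite("pics/s3c.png",cv2.resize(im,None,fx=3.5,fy=3.5,interpolation=cv2.INTER_CUBIC))
E
```

```text
clock: 10.38
position: [0.5281, 0.1993, 0.1221]
eef_rot: [-0.066, 0.998, -0.0, -0.001]
contact_force: [0.2, -0.4, -0.8]
width: 0.0852
grasp_force: 0.0
clock: 10.63
position: [0.5292, 0.1999, 0.1255]
eef_rot: [-0.067, 0.998, 0.0, 0.001]
contact_force: [-0.5, -1.2, -1.7]
width: 0.0603
grasp_force: 0.7
pos [0.5292 0.1999 0.1255] delta [ 0.0002 -0.0003  0.0015]
rz -0.005 tilt z [ 0.001  0.    -1.   ]
```

View pics/s3c.png

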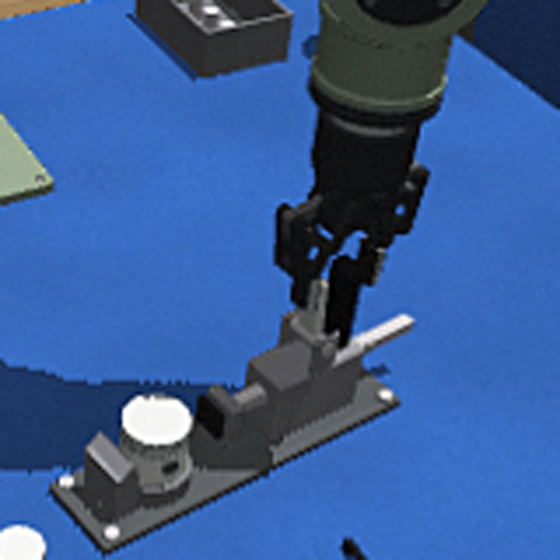

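The fingers straddle trigger and handle at crop (330,300), with the pad short of the piston. I'll make a first gentle stroke and watch the force.

```bash
echo '{"dx": [0,0],"dy": [0,0],"dz": [0,0],"drx": [0,0],"dry": [0,0],"drz": [0,0],"finger_gap": [0.056,0.052]}' | python3 -m jog | tail -3
echo '{"dx": [0,0],"dy": [0,0],"dz": [0,0],"drx": [0,0],"dry": [0,0],"drz": [0,0],"finger_gap": [0.048,0.046]}' | python3 -m jog | tail -3
echo '{"dx": [0,0],"dy": [0,0],"dz": [0,0],"drx": [0,0],"dry": [0,0],"drz": [0,0],"finger_gap": [0.044,0.042]}' | python3 -m jog | tail -3
echo '{"dx": [0,0],"dy": [0,0],"dz": [0,0],"drx": [0,0],"dry": [0,0],"drz": [0,0],"finger_gap": [0.040,0.040]}' | python3 -m jog | tail -3
```

```text
contact_force: [1.0, -6.0, 4.7]
width: 0.0521
grasp_force: 3.2
contact_force: [0.9, -8.6, 6.1]
width: 0.0462
grasp_force: 4.5
contact_force: [1.6, -12.0, 10.0]
width: 0.0421
grasp_force: 8.1
contact_force: [0.3, -8.1, 12.3]
width: 0.0404
grasp_force: 10.8
```

```bash
echo '{"dx": [0,0],"dy": [0,0],"dz": [0,0],"drx": [0,0],"dry": [0,0],"drz": [0,0],"finger_gap": [0.0385,0.0385]}' | python3 -m jog | tail -3
echo '{"dx": [0,0],"dy": [0,0],"dz": [0,0],"drx": [0,0],"dry": [0,0],"drz": [0,0],"finger_gap": [0.0375,0.0375]}' | python3 -m jog | tail -3
cat > jaw.py <<'E'
from h import *
import sys
S=np.array([.5533,.0263]); X=np.array([.990,.139]);Y=np.array([-.139,.990])
def f(n,d):
    k,D,E=K(n)
    u0,u1,v0,v1=(205,292,220,262) if n=="top" else (320,420,140,215)
    U,V=np.meshgrid(np.arange(u0,u1),np.arange(v0,v1)); p=cv2.undistortPoints(np.stack([U,V],-1).reshape(-1,1,2).astype(float),k,D)[:,0]
    P=np.c_[p[:,0],-p[:,1],-np.ones(len(p))]*d[v0:v1,u0:u1].ravel()[:,None]; P=(P-E[:3,3])@E[:3,:3]
    c=np.c_[(P[:,:2]-S)@X,(P[:,:2]-S)@Y,P[:,2]]
    j=c[(c[:,2]>.060)&(c[:,2]<.069)&(c[:,1]>.034)&(c[:,1]<.1)&(abs(c[:,0])>.009)&(abs(c[:,0])<.017)]
    q=c[(c[:,2]>.076)&(c[:,2]<.084)&(np.hypot(c[:,0],c[:,1])<.036)]
    print(n,"jaw y",len(j),np.percentile(j[:,1],[5,50,95]).round(4) if len(j) else "","piston",len(q),cv2.minEnclosingCircle(q[:,:2].astype(np.float32)) if len(q) else "", "z",np.median(q[:,2]).round(4) if len(q) else "")
if __name__=="__main__":
    if len(sys.argv)>1:
        for n,t in(("top","top0"),("scene","scene0"),("top","t3"),("scene","s3")): print(t,end=" ");f(n,np.load(f"pics/{t}.npy"))
    for n in("top","scene"): f(n,cams.camera(n)[1])
E
python3 jaw.py a
```

```text
contact_force: [-1.4, -3.1, 15.1]
width: 0.0387
grasp_force: 13.3
contact_force: [-2.1, -1.3, 15.1]
width: 0.038
grasp_force: 27.2
top0 top jaw y 65 [0.0543 0.069  0.0766] piston 0  z 
scene0 scene jaw y 28 [0.0522 0.0647 0.0741] piston 0  z 
t3 top jaw y 63 [0.0542 0.0689 0.0765] piston 556 ((-0.0004921833169646561, 4.331836316850968e-05), 0.02808946929872036) z 0.0794
s3 scene jaw y 26 [0.0525 0.0649 0.0739] piston 223 ((0.002678373595699668, -0.0013756831176578999), 0.028742803260684013) z 0.0785
top jaw y 65 [0.0445 0.0581 0.066 ] piston 554 ((-0.000469559250632301, 1.2652731129492167e-05), 0.02789345011115074) z 0.0794
scene jaw y 26 [0.0414 0.054  0.064 ] piston 223 ((0.0024299181532114744, -0.0017060007667168975), 0.028594141826033592) z 0.0787
```

One full stroke moves the jaw about 10.6 mm, and the trigger stop is at about 38 mm width. Spring back, then the second stroke.

```bash
echo '{"dx": [0,0,0,0,0],"dy": [0,0,0,0,0],"dz": [0,0,0,0,0],"drx": [0,0,0,0,0],"dry": [0,0,0,0,0],"drz": [0,0,0,0,0],"finger_gap": [0.06,0.08,0.08,0.08,0.08]}' | python3 -m jog
echo '{"dx": [0,0,0],"dy": [0,0,0],"dz": [0,0,0],"drx": [0,0,0],"dry": [0,0,0],"drz": [0,0,0],"finger_gap": [0.065,0.056,0.052]}' | python3 -m jog | tail -3
echo '{"dx": [0,0],"dy": [0,0],"dz": [0,0],"drx": [0,0],"dry": [0,0],"drz": [0,0],"finger_gap": [0.049,0.046]}' | python3 -m jog | tail -3
echo '{"dx": [0,0],"dy": [0,0],"dz": [0,0],"drx": [0,0],"dry": [0,0],"drz": [0,0],"finger_gap": [0.044,0.044]}' | python3 -m jog | tail -3
echo '{"dx": [0,0],"dy": [0,0],"dz": [0,0],"drx": [0,0],"dry": [0,0],"drz": [0,0],"finger_gap": [0.042,0.042]}' | python3 -m jog | tail -3
python3 jaw.py
```

```text
clock: 12.25
position: [0.5288, 0.1999, 0.1243]
eef_rot: [-0.068, 0.998, 0.0, -0.0]
contact_force: [-0.2, -1.0, -0.2]
width: 0.0797
grasp_force: 0.0
contact_force: [1.6, -7.2, 5.5]
width: 0.0523
grasp_force: 3.6
contact_force: [2.0, -8.6, 7.7]
width: 0.0462
grasp_force: 4.5
contact_force: [1.6, -10.9, 7.4]
width: 0.0437
grasp_force: 5.4
contact_force: [0.1, -10.4, 10.3]
width: 0.0424
grasp_force: 9.2
top jaw y 58 [0.0374 0.052  0.0595] piston 557 ((-0.00038829600089229643, 1.3267732356325723e-05), 0.027885323390364647) z 0.0795
scene jaw y 25 [0.0361 0.0491 0.0561] piston 226 ((0.002214886015281081, -0.0025654586497694254), 0.028818542137742043) z 0.0785
```

```bash
echo '{"dx": [0,0],"dy": [0,0],"dz": [0,0],"drx": [0,0],"dry": [0,0],"drz": [0,0],"finger_gap": [0.040,0.040]}' | python3 -m jog | tail -3
echo '{"dx": [0,0],"dy": [0,0],"dz": [0,0],"drx": [0,0],"dry": [0,0],"drz": [0,0],"finger_gap": [0.0387,0.0387]}' | python3 -m jog | tail -3
python3 jaw.py
python3 - <<'E'
from h import *
shot("top","t4"); a=cv2.imread("pics/t4.png")[205:280,190:320]; shot("scene","s4"); b=cv2.imread("pics/s4.png")[150:225,310:440]
cv2.imwrite("pics/c4.png",cv2.resize(np.vstack([a,b]),None,fx=4,fy=4,interpolation=cv2.INTER_CUBIC))
E
```

```text
contact_force: [-0.0, -6.1, 12.1]
width: 0.0399
grasp_force: 11.3
contact_force: [-1.8, -2.1, 13.5]
width: 0.0391
grasp_force: 13.7
top jaw y 52 [0.0353 0.0479 0.0549] piston 561 ((-0.0007873768918216228, -9.373280772706494e-05), 0.02796098403632641) z 0.0793
scene jaw y 17 [0.0402 0.0475 0.0512] piston 219 ((0.0016003329074010253, -0.0017974895890802145), 0.029019206762313843) z 0.0785
```

View pics/c4.png

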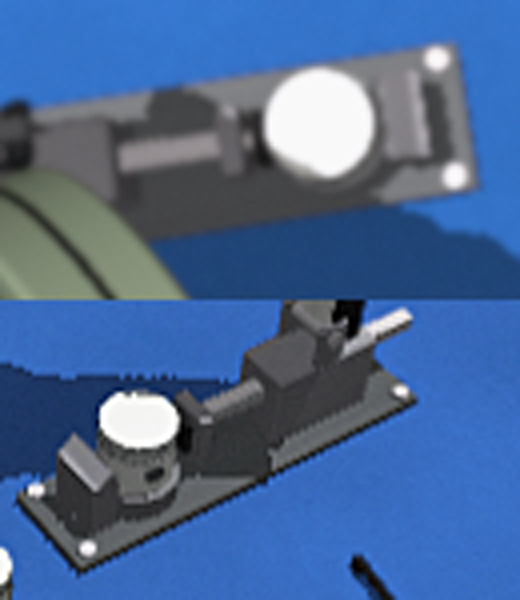

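The pad is just short of the piston in both views: at (262,140) in the top half and (185,425) in the lower half. The next stroke goes in fine steps.

```bash
echo '{"dx": [0,0,0,0,0],"dy": [0,0,0,0,0],"dz": [0,0,0,0,0],"drx": [0,0,0,0,0],"dry": [0,0,0,0,0],"drz": [0,0,0,0,0],"finger_gap": [0.06,0.08,0.08,0.08,0.08]}' | python3 -m jog | tail -2
echo '{"dx": [0,0,0],"dy": [0,0,0],"dz": [0,0,0],"drx": [0,0,0],"dry": [0,0,0],"drz": [0,0,0],"finger_gap": [0.065,0.056,0.052]}' | python3 -m jog | tail -3
echo '{"dx": [0,0],"dy": [0,0],"dz": [0,0],"drx": [0,0],"dry": [0,0],"drz": [0,0],"finger_gap": [0.050,0.048]}' | python3 -m jog | tail -3
echo '{"dx": [0,0],"dy": [0,0],"dz": [0,0],"drx": [0,0],"dry": [0,0],"drz": [0,0],"finger_gap": [0.047,0.046]}' | python3 -m jog | tail -3
echo '{"dx": [0,0],"dy": [0,0],"dz": [0,0],"drx": [0,0],"dry": [0,0],"drz": [0,0],"finger_gap": [0.045,0.044]}' | python3 -m jog | tail -3
python3 jaw.py
```

```text
width: 0.0801
grasp_force: 0.0
contact_force: [0.9, -6.5, 5.3]
width: 0.0521
grasp_force: 3.6
contact_force: [0.4, -8.0, 5.6]
width: 0.048
grasp_force: 4.1
contact_force: [1.4, -9.3, 7.1]
width: 0.0461
grasp_force: 4.7
contact_force: [0.4, -11.2, 8.6]
width: 0.0444
grasp_force: 5.9
top jaw y 46 [0.0389 0.0443 0.05  ] piston 553 ((-0.0007134075276553631, -0.0004650391638278961), 0.028216399252414703) z 0.0796
scene jaw y 18 [0.0368 0.0429 0.0476] piston 223 ((0.0020428248681128025, -0.0036182685289531946), 0.028897298499941826) z 0.0784
```

```bash
echo '{"dx": [0,0],"dy": [0,0],"dz": [0,0],"drx": [0,0],"dry": [0,0],"drz": [0,0],"finger_gap": [0.043,0.043]}' | python3 -m jog | tail -3
echo '{"dx": [0,0],"dy": [0,0],"dz": [0,0],"drx": [0,0],"dry": [0,0],"drz": [0,0],"finger_gap": [0.042,0.042]}' | python3 -m jog | tail -3
echo '{"dx": [0,0],"dy": [0,0],"dz": [0,0],"drx": [0,0],"dry": [0,0],"drz": [0,0],"finger_gap": [0.041,0.041]}' | python3 -m jog | tail -3
echo '{"dx": [0,0],"dy": [0,0],"dz": [0,0],"drx": [0,0],"dry": [0,0],"drz": [0,0],"finger_gap": [0.040,0.040]}' | python3 -m jog | tail -3
python3 jaw.py
```

```text
contact_force: [1.3, -12.3, 10.5]
width: 0.0436
grasp_force: 9.0
contact_force: [-0.0, -10.5, 11.5]
width: 0.0423
grasp_force: 11.2
contact_force: [-0.5, -8.7, 13.2]
width: 0.0415
grasp_force: 13.9
contact_force: [-0.7, -6.1, 13.7]
width: 0.0404
grasp_force: 17.5
top jaw y 45 [0.035  0.0403 0.0459] piston 555 ((-0.000134063811856322, -0.003034739987924695), 0.02835843525826931) z 0.0795
scene jaw y 14 [0.0343 0.0383 0.0441] piston 216 ((0.0019928852561861277, -0.006084748078137636), 0.028664130717515945) z 0.0784
```

Piston now rests against the fixed jaw and the pad is compressing. I'll finish this stroke.

```bash
echo '{"dx": [0,0],"dy": [0,0],"dz": [0,0],"drx": [0,0],"dry": [0,0],"drz": [0,0],"finger_gap": [0.0393,0.0393]}' | python3 -m jog | tail -3
echo '{"dx": [0,0],"dy": [0,0],"dz": [0,0],"drx": [0,0],"dry": [0,0],"drz": [0,0],"finger_gap": [0.0388,0.0388]}' | python3 -m jog | tail -3
python3 jaw.py
```

```text
contact_force: [-1.0, -4.3, 14.4]
width: 0.0397
grasp_force: 20.7
contact_force: [-1.2, -3.3, 15.9]
width: 0.0388
grasp_force: 22.7
top jaw y 38 [0.0349 0.0403 0.0449] piston 553 ((-0.0006852668593637645, -0.0027875008527189493), 0.02825162373483181) z 0.0794
scene jaw y 10 [0.0349 0.0382 0.0429] piston 222 ((0.0019412226974964142, -0.006900019012391567), 0.02870846353471279) z 0.0784
```

Force is rising (22.7 N against 13.3 N unloaded at the same width), but near the trigger's end. One more stroke will get a firm press with travel to spare.

```bash
echo '{"dx": [0,0,0,0,0],"dy": [0,0,0,0,0],"dz": [0,0,0,0,0],"drx": [0,0,0,0,0],"dry": [0,0,0,0,0],"drz": [0,0,0,0,0],"finger_gap": [0.06,0.08,0.08,0.08,0.08]}' | python3 -m jog | tail -2
echo '{"dx": [0,0,0],"dy": [0,0,0],"dz": [0,0,0],"drx": [0,0,0],"dry": [0,0,0],"drz": [0,0,0],"finger_gap": [0.065,0.056,0.054]}' | python3 -m jog | tail -3
echo '{"dx": [0,0],"dy": [0,0],"dz": [0,0],"drx": [0,0],"dry": [0,0],"drz": [0,0],"finger_gap": [0.053,0.052]}' | python3 -m jog | tail -3
echo '{"dx": [0,0],"dy": [0,0],"dz": [0,0],"drx": [0,0],"dry": [0,0],"drz": [0,0],"finger_gap": [0.051,0.050]}' | python3 -m jog | tail -3
echo '{"dx": [0,0],"dy": [0,0],"dz": [0,0],"drx": [0,0],"dry": [0,0],"drz": [0,0],"finger_gap": [0.0495,0.049]}' | python3 -m jog | tail -3
echo '{"dx": [0,0],"dy": [0,0],"dz": [0,0],"drx": [0,0],"dry": [0,0],"drz": [0,0],"finger_gap": [0.0485,0.048]}' | python3 -m jog | tail -3
echo '{"dx": [0,0],"dy": [0,0],"dz": [0,0],"drx": [0,0],"dry": [0,0],"drz": [0,0],"finger_gap": [0.0475,0.047]}' | python3 -m jog | tail -3
```

```text
width: 0.0801
grasp_force: 0.0
contact_force: [0.5, -13.3, 9.5]
width: 0.0543
grasp_force: 6.5
contact_force: [1.2, -14.7, 10.7]
width: 0.0523
grasp_force: 7.4
contact_force: [1.7, -14.1, 12.0]
width: 0.0505
grasp_force: 7.9
contact_force: [1.7, -16.1, 13.7]
width: 0.0488
grasp_force: 8.2
contact_force: [1.6, -16.7, 12.3]
width: 0.0486
grasp_force: 8.4
contact_force: [1.3, -17.6, 14.1]
width: 0.0472
grasp_force: 8.6
```

Only the trigger-side finger is loaded, since the wrist reads 17.6 N. That means the squeeze on the trigger is about grasp + |Fy|/2, roughly 17 N. I'll go on to about 22–24 N.

```bash
echo '{"dx": [0,0],"dy": [0,0],"dz": [0,0],"drx": [0,0],"dry": [0,0],"drz": [0,0],"finger_gap": [0.0465,0.0465]}' | python3 -m jog | tail -3
echo '{"dx": [0,0],"dy": [0,0],"dz": [0,0],"drx": [0,0],"dry": [0,0],"drz": [0,0],"finger_gap": [0.046,0.046]}' | python3 -m jog | tail -3
echo '{"dx": [0,0],"dy": [0,0],"dz": [0,0],"drx": [0,0],"dry": [0,0],"drz": [0,0],"finger_gap": [0.0455,0.0455]}' | python3 -m jog | tail -3
echo '{"dx": [0,0],"dy": [0,0],"dz": [0,0],"drx": [0,0],"dry": [0,0],"drz": [0,0],"finger_gap": [0.045,0.045]}' | python3 -m jog | tail -3
python3 jaw.py
```

```text
contact_force: [1.9, -17.2, 13.1]
width: 0.0466
grasp_force: 8.6
contact_force: [2.1, -17.9, 12.7]
width: 0.0463
grasp_force: 8.8
contact_force: [1.7, -17.5, 13.8]
width: 0.0458
grasp_force: 9.0
contact_force: [1.2, -18.3, 13.3]
width: 0.045
grasp_force: 10.0
top jaw y 20 [0.0341 0.0368 0.0399] piston 554 ((-0.0013838473241776228, -0.003063514828681946), 0.028207100927829742) z 0.0794
scene jaw y 7 [0.0342 0.0352 0.0369] piston 223 ((0.0012754588387906551, -0.005959463305771351), 0.02842559479176998) z 0.0786
```

```bash
echo '{"dx": [0,0],"dy": [0,0],"dz": [0,0],"drx": [0,0],"dry": [0,0],"drz": [0,0],"finger_gap": [0.0445,0.0445]}' | python3 -m jog | tail -3
echo '{"dx": [0,0],"dy": [0,0],"dz": [0,0],"drx": [0,0],"dry": [0,0],"drz": [0,0],"finger_gap": [0.044,0.044]}' | python3 -m jog | tail -3
echo '{"dx": [0,0],"dy": [0,0],"dz": [0,0],"drx": [0,0],"dry": [0,0],"drz": [0,0],"finger_gap": [0.0435,0.0435]}' | python3 -m jog | tail -3
python3 jaw.py
```

```text
contact_force: [1.7, -18.1, 15.6]
width: 0.0449
grasp_force: 13.1
contact_force: [1.0, -17.1, 15.9]
width: 0.0443
grasp_force: 16.4
contact_force: [0.5, -16.4, 17.7]
width: 0.0438
grasp_force: 20.5
top jaw y 24 [0.0343 0.0371 0.04  ] piston 558 ((-0.000404669699491933, -0.003158663399517536), 0.027977963909506798) z 0.0792
scene jaw y 6 [0.0347 0.0374 0.0382] piston 225 ((0.002197942230850458, -0.006649667862802744), 0.029054157435894012) z 0.0787
```

The jaw has stopped moving and the force is rising, so the pad is firmly pressed. Squeeze is about 20–28 N, well short of crushing. Hold, and check.

```bash
echo '{"dx": [0,0,0,0,0],"dy": [0,0,0,0,0],"dz": [0,0,0,0,0],"drx": [0,0,0,0,0],"dry": [0,0,0,0,0],"drz": [0,0,0,0,0],"finger_gap": [0.0435,0.0435,0.0435,0.0435,0.0435]}' | python3 -m jog
echo '{"dx": [0,0,0,0,0],"dy": [0,0,0,0,0],"dz": [0,0,0,0,0],"drx": [0,0,0,0,0],"dry": [0,0,0,0,0],"drz": [0,0,0,0,0],"finger_gap": [0.0435,0.0435,0.0435,0.0435,0.0435]}' | python3 -m jog
python3 - <<'E'
from h import *
shot("top","t5"); a=cv2.imread("pics/t5.png")[205:280,190:320]; shot("scene","s5"); b=cv2.imread("pics/s5.png")[150:225,310:440]
cv2.imwrite("pics/c5.png",cv2.resize(np.vstack([a,b]),None,fx=4,fy=4,interpolation=cv2.INTER_CUBIC))
E
```

```text
clock: 19.38
position: [0.5296, 0.1971, 0.1249]
eef_rot: [-0.067, 0.998, -0.002, 0.0]
contact_force: [0.4, -17.6, 17.8]
width: 0.0438
grasp_force: 20.4
clock: 19.8
position: [0.5296, 0.1971, 0.1249]
eef_rot: [-0.067, 0.998, -0.002, 0.0]
contact_force: [0.8, -17.6, 18.4]
width: 0.0441
grasp_force: 20.4
```

View pics/c5.png

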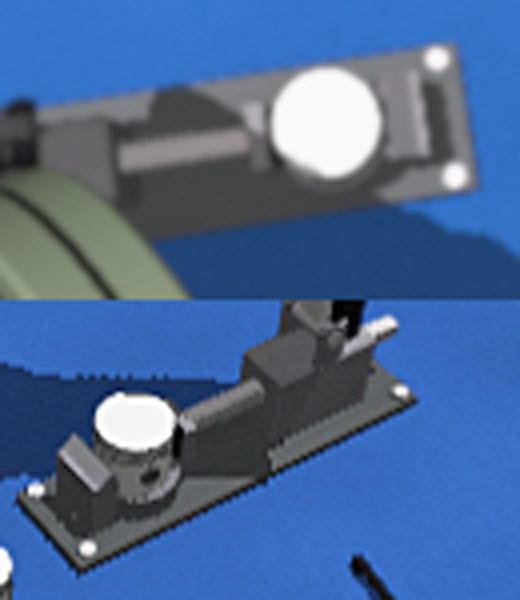

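The piston stands upright on the seat, with its crown at (327,120) in the top half and (135,420) in the lower. It is held between the fixed jaw and the compressed pad at (265,140). The hold is steady, so I'm handing in.

```bash
python3 -c "
from cell import bot
print(bot.sign_off())"
```

```text
the job is handed in; nothing more can be done
None
```

The job is handed in at about 20 s: the piston is seated crown up on the spigot and clamped after four strokes, with the trigger still held at about 20–28 N (the pad force itself was not read), and I moved no other part.

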